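Refill the inclined bar-feed magazine

ROBOT

A 7-joint arm with a two-finger parallel gripper is mounted at the origin on the work surface. World frame = base frame: x ahead of the robot, y to its left, z up, the work surface at z = 0. Lengths are in m, angles in rad, forces in N, time in s.
With the tool pointing down it reaches from about 0.425 to 0.95 m from the base axis. Payload 4.7 kg.
Tool frame: the origin (TCP) lies midway between the tips of the shut fingers; the grasp point (between the pads) lies 19 mm behind it; z points along the fingers, x is the direction in which the jaws open and shut, and the axes are right-handed (so a half turn about z gives the same grasp; the last joint's range is limited). The gripper opens to 85 mm and grips with 20 to 120 N. Pads are 22 mm wide; open, the fingers measure 114 mm over their backs; the gripper's body (76 mm by 85 mm) begins 54 mm behind the grasp point. The pads swing forward as they close: fully open they stand 13 mm farther back than shut.
Start: joints at [1.129, 0.469, -0.049, 1.532, 0.024, 1.141, -0.082], TCP at [0.271, -0.618, 0.231] pointing down, gripper open.
Joint ranges: [-2.59, 2.59], [-0.33, 1.99], [-1.39, 1.29], [0.1, 2.45], [-1.04, 4.18], [0.21, 1.99], [-2.66, 2.66]. Speed limits (rad/s): [2.57, 2.57, 3.14, 3.14, 3.14, 3.14, 3.14].

INTERFACE

Orientations are given as a unit quaternion [w, x, y, z].
In Python, from workcell import * gives the robot as it stands.
- The arm moves only by the shell command python3 -m crank 'ROWS'. ROWS is JSON, a list of rows, each a list of 3 entries, a list of its own where there are three numbers: the turn, a rotation vector about the tool's x, y, z in rad, then the shift along the tool's x, y, z in mm, then the closure in counts, from 0 (fully open) to 255 (shut). In form: [[[wx, wy, wz], [x, y, z], grip], ...]. A call has exactly 5 rows; each row is the pose to reach, as a shift and turn from the pose commanded when the call began, along the tool's axes at that moment; what a row does not reach only later rows make up. A row lasts 1/10 s, in which the tool goes at most 50 mm and 8.59 degrees, less where a joint would pass 70% of its speed; a pose out of reach is approached as far as the arm can. A call with a gripper value outside its range is refused whole. The fingers move at their own pace and stop on an object; the grip force is fixed at half the most. Time passes only in rows, so rows that repeat a pose let the fingers close, or fill a call up. It gives the time, the measured TCP pose, the force and the opening at its end, in the units of the state.
- get_obs(): the state, without advancing time (a new reading comes with each control period).
- snapshot(name): name is "scene" or "top"; returns a dict with "image" (384x512x3 uint8, red, green, blue), "mtx" (3x3 intrinsics, pixels), "pose" (4x4, takes a point from camera to world coordinates). Camera axes: x right, y down, z forward; pixel columns grow to the right and rows downward; lengths in m; the calibration is good to about 2 mm. A picture is of the moment at which its call begins. There is no depth.
- finish_job(): hands the job in, once; it reports no verdict.
The state is a dict: "time": time; "joint_positions": joint angles; "joint_velocities": joint speeds; "joint_efforts": joint torques, N m; "eef_pos": TCP position; "orientation": TCP orientation; "wrist_force": force on the tool from outside, world axes, zero at the start; "ft_torque": the same for the moment, N m; "gripper_width": finger opening in m.
Only numpy, scipy, OpenCV 4.12 (cv2) and the standard library are available. Lean on these libraries where they do the work, as an engineer would, in place of code of your own. Each camera call takes 0.05 s, during which the arm holds its last target.

TASK

Refill the leaning feed tube of the training cell: take the brass blank from the rack and push it into the tube, then the aluminium blank behind it, each one driving the stack in front of it deeper. Finish with the stack fully home, the aluminium blank's end about level with the mouth of the tube; leave the black and green blanks in the rack and everything else on the table where it is.

Things in the scene. Friction and masses are not known exactly. Their poses are not given: they have to be found in the camera images.
- tube: The blue feed tube, 38 outside and 30 inside diameter, inside depth 206, closed at its lower end, clamped on an aluminium base plate (200 by 120, 12 thick) and leaning 26 degrees from vertical so that its open mouth faces up and towards the robot. Origin: centre of the mouth, 215 above the table. z: along the tube axis, out of the mouth; y: level; x: square to both. Nothing stands in front of the mouth.
- follower_top (a point): Centre of the upper face of a red follower disc (diameter 27, 10 thick) inside the tube, below the old blank. A friction brake of 8 N holds it wherever it is left (no spring); the weight of the blanks does not move it. It starts 70 below the mouth and can be pushed 126 deeper, where it meets a rigid stop; with three blanks on it the last one then stands 2 out of the mouth.
- old_blank: White plastic round bar blank, diameter 24, length 66, both ends chamfered 3; origin at its centre, z along its length (out of the tube). It is already in the tube, resting on the follower, upper end 4 below the mouth. Stays in the tube, 60 g.
- brass_blank: Brass (yellow metal) round bar blank, diameter 24, length 66, both ends chamfered 3; origin at its centre, z along its length. Mass about 250 g. Stands upright in one of the four holes of the rack, its lower end 14 above the table, its top 80 above it, 40 of it above the rack.
- alu_blank: Aluminium (silver metal) round bar blank, diameter 24, length 66, both ends chamfered 3; origin at its centre, z along its length. Mass about 90 g. Stands in the rack in the same way, in another hole.
- rack: Grey plastic block 70 (x) by 260 (y) by 40 high, with four blind holes of 28 diameter and 26 deep in a row along its y, 65 apart, one blank in each; which blank is in which hole varies. Origin: centre of its underside, on the table. Does not move.
- black_blank: Black plastic round bar blank, diameter 24, length 66, both ends chamfered 3; origin at its centre, z along its length; stands in the rack. To be left there.
- green_blank: Green plastic round bar blank, diameter 24, length 66, both ends chamfered 3; origin at its centre, z along its length; stands in the rack. To be left there.
- screwdriver: Screwdriver lying on the table, away to the robot's left. Leave alone.
- oil_bottle: White bottle with red cap, diameter 50, 120 high, to the left. Leave alone. Origin: centre of its underside.
- cup: Grey cup, diameter 70, 90 high, to the right near the robot. Leave alone. Origin: centre of its underside.
- caliper: Steel caliper 200 long, 10 thick, lying flat on the table to the right, on the robot's side of the tube. Leave alone.

How it is judged:
On the way, in this order (a step that is already met when the one before it is completed fails the run):
1. the brass blank is in the tube, its centre more than 8 mm below the mouth (z of brass_blank in the frame of tube between -0.25 and -0.008 m and x of brass_blank in the frame of tube between -0.008 and 0.008 m and y of brass_blank in the frame of tube between -0.008 and 0.008 m), for 0.2 s.
2. the aluminium blank is in the tube behind it, its centre more than 8 mm below the mouth (z of alu_blank in the frame of tube between -0.25 and -0.008 m and x of alu_blank in the frame of tube between -0.008 and 0.008 m and y of alu_blank in the frame of tube between -0.008 and 0.008 m), for 0.2 s.
At the end, for the whole second after the job is handed in: White, brass and aluminium blanks rest in the tube in that order, white deepest; the aluminium one's outer end is at most 9 mm out of (or 12 mm below) the mouth, the brass centre at least 87 mm and the white centre at least 150 mm below the mouth; nothing is held (z of alu_blank in the frame of tube between -0.045 and -0.024 m and x of alu_blank in the frame of tube between -0.008 and 0.008 m and y of alu_blank in the frame of tube between -0.008 and 0.008 m and z of brass_blank in the frame of tube between -0.111 and -0.087 m and x of brass_blank in the frame of tube between -0.008 and 0.008 m and y of brass_blank in the frame of tube between -0.008 and 0.008 m and z of old_blank in the frame of tube between -0.178 and -0.15 m and x of old_blank in the frame of tube between -0.008 and 0.008 m and y of old_blank in the frame of tube between -0.008 and 0.008 m and linear speed of each of alu_blank, brass_blank, old_blank below 0.02 m/s); the robot touches nothing.
It fails at once if the black or the green blank is moved more than 30 mm (distance of any of black_blank, green_blank from where it was at the start of the episode above 0.03 m).
It fails at once if the screwdriver, bottle, cup or caliper is moved more than 30 mm (distance of any of screwdriver, oil_bottle, cup, caliper from where it was at the start of the episode above 0.03 m).
It also fails if it takes over 61 s, if anything falls off the work surface, if the arm or the gripper's body presses on something with over 40 N, if the wrist force passes 120 N, or if a joint passes its speed limit or range.

## Working session

There is one attempt and no reset: what is moved stays moved. The work goes in short steps, Python scripts to look and compute and a shell command to move; the robot and the scene stay as the last step left them, time stands still between calls to the robot, and variables do not carry over. Pictures are saved under pics/ and viewed, and the job is handed in when it is done.

```bash
ls; mkdir -p pics
python3 - <<'E'
from workcell import *
import cv2
o=get_obs()
print({k:o[k] for k in ['time','eef_pos','orientation','wrist_force','gripper_width']})
for n in ['scene','top']:
    s=snapshot(n); cv2.imwrite(f'pics/{n}0.png',cv2.resize(s['image'][:,:,::-1],(768,576),interpolation=cv2.INTER_CUBIC)); cv2.imwrite(f'{n}0_raw.png',s['image'][:,:,::-1]); print(n,s['mtx'],s['pose'])
    import numpy as np; np.savez(n+'0.npz',**s)
E
```

```text
pics
{'time': 0.0, 'eef_pos': array([ 0.2705503 , -0.61777075,  0.23023254]), 'orientation': array([-4.95822714e-04,  8.37012010e-01, -5.47183634e-01, -8.48467978e-04]), 'wrist_force': array([0.9975288 , 1.07081019, 0.16976635]), 'gripper_width': 0.08583989510582654}
scene [[453.45334371   0.         250.70457107]
 [  0.         453.45334371 185.5583735 ]
 [  0.           0.           1.        ]] [[-0.32924478  0.76228275 -0.55724579  1.28681775]
 [ 0.94420409  0.27125239 -0.18681747  0.26829727]
 [ 0.00874652 -0.58766244 -0.80905893  1.25856986]
 [ 0.          0.          0.          1.        ]]
top [[354.3666741    0.         254.11460531]
 [  0.         354.3666741  192.35975092]
 [  0.           0.           1.        ]] [[-1.00164682e-02 -9.83705487e-01  1.79508176e-01  2.49878872e-01]
 [-9.99948353e-01  1.01626940e-02 -1.05025935e-04  1.80455224e-03]
 [-1.72097207e-03 -1.79499956e-01 -9.83756476e-01  1.52395422e+00]
 [ 0.00000000e+00  0.00000000e+00  0.00000000e+00  1.00000000e+00]]
```

View pics/scene0.png

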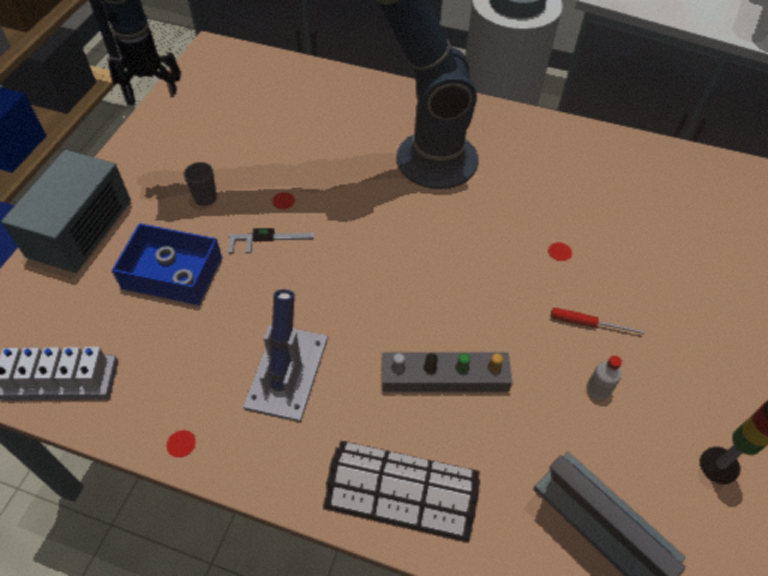

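View pics/top0.png

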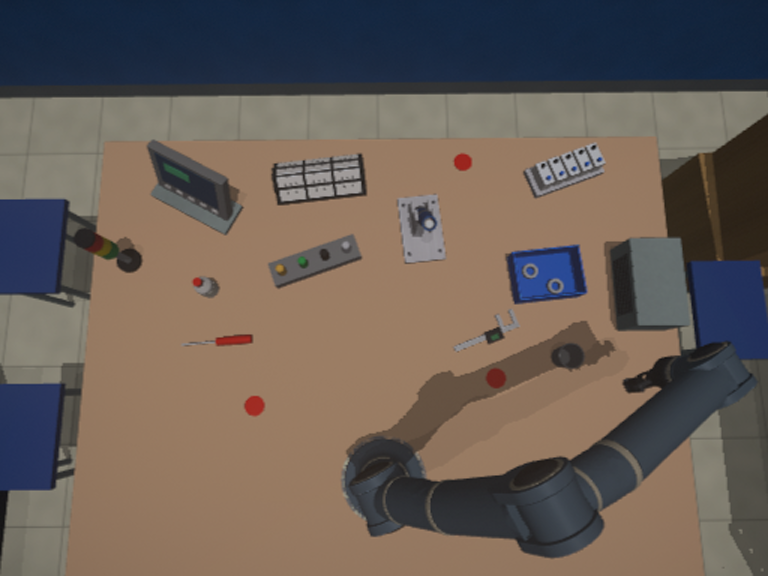

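The scene view (768x576) shows the tube mouth near (284,296) and the silver, black, green and brass blanks at (399,361), (431,361), (463,361) and (497,361). In the top view the mouth is near (428,223), brass near (280,268) and silver near (346,244). I'll crop in on both.

Run:
```python
import cv2,numpy as np
a=cv2.imread('scene0_raw.png');b=cv2.imread('top0_raw.png')
def up(im,x0,y0,w,h,k): return cv2.resize(im[y0:y0+h,x0:x0+w],None,fx=k,fy=k,interpolation=cv2.INTER_NEAREST)
s1=up(a,150,180,200,100,4)
t1=up(b,170,120,140,80,5)
cv2.imwrite('pics/c_scene.png',s1);cv2.imwrite('pics/c_top.png',t1)
```

```text
(no output)
```

View pics/c_scene.png

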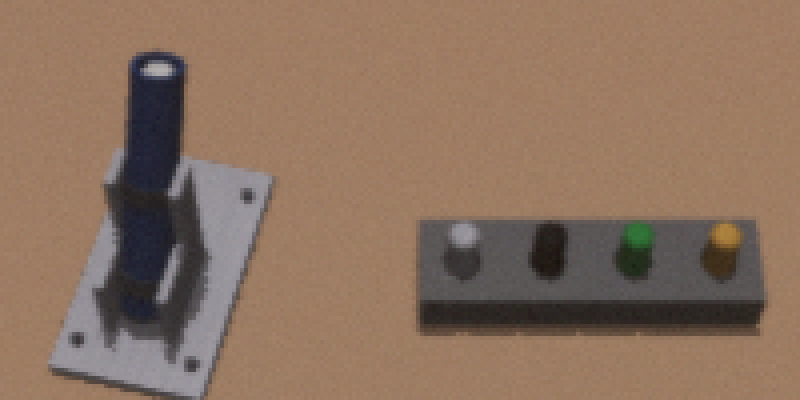

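View pics/c_top.png

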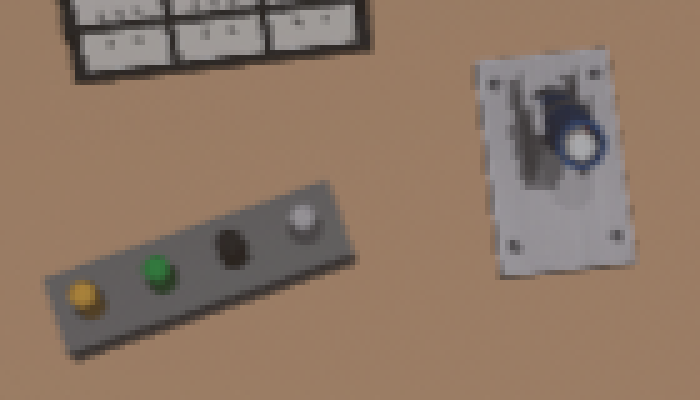

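```bash
cat > h.py <<'E'
import numpy as np,cv2
def load(n): return dict(np.load(n))
def ray(s,uv):
    uv=np.atleast_2d(uv).astype(float)
    d=np.c_[uv,np.ones(len(uv))]@np.linalg.inv(s['mtx']).T
    return s['pose'][:3,3], d@s['pose'][:3,:3].T
def plane(s,uv,z):
    o,d=ray(s,uv); return o+d*((z-o[2])/d[:,2])[:,None]
def tri(s1,u1,s2,u2):
    o1,d1=ray(s1,u1);o2,d2=ray(s2,u2);A=np.c_[d1[0],-d2[0]]
    t=np.linalg.lstsq(A,o2-o1,rcond=None)[0]
    p,q=o1+t[0]*d1[0],o2+t[1]*d2[0]; return (p+q)/2,np.linalg.norm(p-q)
def mask_blob(m,seed):
    n,l,st,c=cv2.connectedComponentsWithStats(m.astype(np.uint8))
    k=l[seed[1],seed[0]]; 
    if k==0:
        ys,xs=np.nonzero(l); i=np.argmin((xs-seed[0])**2+(ys-seed[1])**2); k=l[ys[i],xs[i]]
    return l==k
E
python3 - <<'E'
from h import *
S=load('scene0.npz');T=load('top0.npz')
def cen(m,seed):
    b=mask_blob(m,seed); ys,xs=np.nonzero(b); return np.array([xs.mean(),ys.mean()]),b.sum(),(xs.min(),xs.max(),ys.min(),ys.max())
for nm,s,seeds in [('S',S,dict(brass=(331,239),alu=(265,239),white=(189,197))),('T',T,dict(brass=(187,179),alu=(230,163),white=(286,149)))]:
    hsv=cv2.cvtColor(s['image'],cv2.COLOR_RGB2HSV).astype(int)
    for k,sd in seeds.items():
        v=hsv[...,2];print(nm,k,hsv[sd[1],sd[0]],end=' ')
        m=(v>150)&(hsv[...,1]>130) if k=='brass' else (v>135)&(hsv[...,1]<60)
        if k=='white': m[(hsv[...,2]<145)]=0
        box=np.zeros_like(m);box[sd[1]-6:sd[1]+7,sd[0]-6:sd[0]+7]=1
        c,n,bb=cen(m&box,sd);print(c,n,bb,plane(s,c,0.08 if k!='white' else 0.2114)[0])
    # print patch around mouth
    x,y=seeds['white'];print(s['image'][y-10:y+11,x-10:x+11].max(2))
E
```

```text
S brass [ 18 161 169] [331.09090909 238.09090909] 22 (np.int64(329), np.int64(333), np.int64(236), np.int64(240)) [0.57705224 0.28443847 0.08      ]
S alu [137  12 151] [265.66666667 237.875     ] 24 (np.int64(263), np.int64(268), np.int64(236), np.int64(240)) [0.64122893 0.10108273 0.08      ]
S white [  6   7 177] [189. 197.] 17 (np.int64(186), np.int64(192), np.int64(196), np.int64(198)) [ 0.66084758 -0.12319042  0.2114    ]
[[159 159 159 155 158 156 154 157 156 158 157 157 158 158 161 153 155 156
  159 157 159]
 [155 156 156 161 158 157 157 159 155 158 156 155 160 158 158 155 156 155
  156 155 155]
 [157 159 159 155 157 156 155 157 157 155 161 160 160 153 159 155 158 156
  154 155 160]
 [158 157 159 156 159 158 158 156 160 159 158 159 159 160 158 158 157 158
  160 155 160]
 [155 157 157 162 154 159 158 156 158 153 154 156 157 156 158 160 158 160
  157 159 157]
 [159 159 156 155 157 153 153 151 149 132 125 142 149 151 151 157 159 157
  155 159 155]
 [155 158 156 155 149 113  97  78  73  68  71  77  84  90 116 148 152 155
  156 157 154]
 [155 160 157 151 101  84  64  54  57  62  61
[... 2805 characters left out ...]
5  88  88  88  97 108  94  88  94  86  90 114 135 148 148 149
  153 155 155]
 [ 65  75  89  89  88  88 106 127 115 100  94  98 120 143 149 149 149 150
  152 154 154]
 [ 68  83  95  88  89  89 111 140 140 121  82 103 138 150 150 149 148 148
  142 143 154]
 [ 73  88  95  89  90  93 117 141 141 133 123 129 144 152 150 149 149 148
  136 132 155]
 [ 90  99  99  95  90 112 140 140 141 140 140 140 144 152 151 149 150 149
  142 144 155]
 [108 108 108 104  99 117 140 141 141 140 140 139 144 152 151 150 150 149
  144 147 155]
 [150 150 150 147 141 140 140 140 142 142 140 140 143 152 151 150 150 149
  148 151 155]
 [150 151 151 150 147 140 141 140 142 142 140 141 145 152 152 151 151 149
  151 155 155]]
```

Run:
```python
from h import *
S=load('scene0.npz');T=load('top0.npz')
for nm,s,box in [('S',S,(155,212,225,290)),('T',T,(262,128,300,178))]:
    hsv=cv2.cvtColor(s['image'],cv2.COLOR_RGB2HSV).astype(int)
    m=(hsv[...,1]<60)&(hsv[...,2]>100)
    B=np.zeros_like(m);B[box[1]:box[3],box[0]:box[2]]=1;m&=B
    ys,xs=np.nonzero(m)
    P=plane(s,np.c_[xs,ys],0.012)[:,:2].astype(np.float32)*1000
    hull=cv2.convexHull(P);r=cv2.minAreaRect(hull);print(nm,m.sum(),r)
    print(cv2.boxPoints(r).round(1).tolist())
    # tube blue pixels: axis midline
    b=(hsv[...,0]>100)&(hsv[...,0]<130)&(hsv[...,1]>90)&B
    b=(hsv[...,0]>100)&(hsv[...,0]<130)&(hsv[...,1]>90); b[:,:box[0]-5]=0;b[:,box[2]+5:]=0;b[:box[1]-30]=0;b[box[3]:]=0
    for y in range(box[1]-25,box[3],3):
        x=np.nonzero(b[y])[0]
        if len(x): print(y,x.min(),x.max(),len(x),end=' | ')
    print()
```

```text
S 1280 ((709.927978515625, -121.863525390625), (199.8589630126953, 132.89271545410156), 6.7136030197143555)
[[602.9000244140625, -67.5999984741211], [618.5, -199.5], [816.9000244140625, -176.1999969482422], [801.4000244140625, -44.20000076293945]]
196 195 195 1 | 202 185 186 2 | 208 184 186 3 | 211 185 188 2 | 214 185 186 2 | 217 185 189 2 | 220 185 188 3 | 223 184 186 3 | 235 182 185 4 | 238 184 187 3 | 241 181 185 4 | 244 182 188 4 | 
T 960 ((707.4364624023438, -116.93748474121094), (201.27005004882812, 122.17021942138672), 5.933323860168457)
[[601.0, -66.5999984741211], [613.7000122070312, -188.10000610351562], [813.7999877929688, -167.3000030517578], [801.2000122070312, -45.79999923706055]]
145 283 289 3 | 148 290 290 1 | 151 289 289 1 |
```

Run:
```python
from h import *
S=load('scene0.npz');T=load('top0.npz')
p=plane(T,np.array([[494,84],[514,246],[595,74],[617,235]])/5+[170,120]-0.1,0.012)
print(p.round(4)); 
for a,b in((0,1),(2,3)): d=p[a]-p[b];print(np.degrees(np.arctan2(d[1],d[0])),np.linalg.norm(d))
for a,b in((0,2),(1,3)): d=p[a]-p[b];print(np.degrees(np.arctan2(d[1],d[0]))-90,np.linalg.norm(d))
q=plane(S,np.array([[248,196],[77,340],[192,365]])/4+[150,180]-0.12,0.012);print(q.round(4))
d=q[2]-q[0];print(np.degrees(np.arctan2(d[1],d[0])));d=q[1]-q[2];print(np.degrees(np.arctan2(d[1],d[0])))
from workcell import *
print(get_obs()['joint_positions'])
```

```text
[[ 0.7777 -0.066   0.012 ]
 [ 0.6287 -0.081   0.012 ]
 [ 0.7861 -0.1564  0.012 ]
 [ 0.6377 -0.1717  0.012 ]]
5.735507747064907 0.14974183938685
5.861160226740507 0.14916797265870724
5.303458337553209 0.09081372633168659
5.665998556540714 0.09113834397262874
[[ 0.6301 -0.0797  0.012 ]
 [ 0.7891 -0.1537  0.012 ]
 [ 0.7792 -0.0642  0.012 ]]
5.950028923330918
-83.65546655603039
[ 1.12910475  0.46935153 -0.04860136  1.53355031  0.02407197  1.14099918
 -0.08227403]
```

```bash
cat > g.py <<'E'
import sys,numpy as np
from scipy.spatial.transform import Rotation as R
from workcell import *
BR=np.array([.5766,.2853]);AL=np.array([.641,.1015])
MO=np.array([.6585,-.1225,.215]);yw=np.radians(5.8);ln=np.radians(26)
TZ=np.array([-np.sin(ln)*np.cos(yw),-np.sin(ln)*np.sin(yw),np.cos(ln)])
def down(y):
    y=np.radians(y);c,s=np.cos(y),np.sin(y);return np.array([[c,s,0],[s,-c,0],[0,0,-1.]]).T.T
def tubeR(): # tool z=-TZ, y level
    z=-TZ;y=np.array([np.sin(yw),-np.cos(yw),0]);x=np.cross(y,z);return np.c_[x,y,z]
def cur():
    o=get_obs();q=o['orientation'];return o,R.from_quat([q[1],q[2],q[3],q[0]]),o['eef_pos']
def rel(p,M):
    o,r,e=cur();rv=(r.inv()*R.from_matrix(M)).as_rotvec();d=r.inv().apply(np.array(p)-e)*1000
    print('t',round(o['time'],2),'eef',e.round(4),'turn',rv.round(3),'(%.1f deg)'%np.degrees(np.linalg.norm(rv)),'shift',d.round(1),'|d|',np.linalg.norm(d).round(1),'F',o['wrist_force'].round(1),'w',round(o['gripper_width'],4))
    return rv,d
def tube(h): return MO+TZ*h
E
python3 -c "
from g import *
rel([.5,-.15,.26],down(-15)); rel([*BR,.2],down(19.3)); print(tubeR())"
```

```text
t 0.1 eef [ 0.2706 -0.6178  0.2304] turn [-0.001  0.002 -0.896] (51.3 deg) shift [-336.5 -397.8  -29. ] |d| 521.9 F [ 0.4 -0.   0.7] w 0.0849
t 0.1 eef [ 0.2706 -0.6178  0.2304] turn [-1.000e-03  1.000e-03 -1.495e+00] (85.6 deg) shift [-704.4 -642.6   31.6] |d| 954.0 F [ 0.4 -0.   0.7] w 0.0849
[[ 0.89419286  0.1010563   0.436127  ]
 [ 0.0908288  -0.99488071  0.04430016]
 [ 0.43837115  0.         -0.89879405]]
```

```bash
python3 -m crank '[[[0,0,-0.9],[-340,-400,-30],0],[[0,0,-0.9],[-340,-400,-30],0],[[0,0,-0.9],[-340,-400,-30],0],[[0,0,-0.9],[-340,-400,-30],0],[[0,0,-0.9],[-340,-400,-30],0]]'
python3 -c "
from g import *
rel([.5,-.15,.26],down(-15))"
```

```text
time: 0.6
eef_pos: [0.3805, -0.3918, 0.2454]
orientation: [-0.0, 0.98, -0.2, -0.0]
wrist_force: [1.2, 0.1, -0.2]
gripper_width: 0.0851
t 0.6 eef [ 0.3805 -0.3918  0.2454] turn [-0.    0.   -0.14] (8.0 deg) shift [  15.3 -269.3  -14.6] |d| 270.1 F [ 1.2  0.1 -0.2] w 0.0851
```

```bash
python3 -m crank '[[[0,0,-0.14],[15,-270,-15],0],[[0,0,-0.14],[15,-270,-15],0],[[0,0,-0.14],[15,-270,-15],0],[[0,0,-0.14],[15,-270,-15],0],[[0,0,-0.14],[15,-270,-15],0]]'
python3 -c "
from g import *
rel([*BR,.15],down(19.3))"
```

```text
time: 1.1
eef_pos: [0.492, -0.1689, 0.2594]
orientation: [0.0, 0.991, -0.134, -0.0]
wrist_force: [0.2, -0.5, 0.8]
gripper_width: 0.0852
t 1.1 eef [ 0.492  -0.1689  0.2594] turn [ 0.     0.    -0.605] (34.7 deg) shift [ -38.9 -460.4  109.3] |d| 474.8 F [ 0.2 -0.5  0.8] w 0.0852
```

```bash
python3 -m crank '[[[0,0,-0.6],[-39,-460,110],0],[[0,0,-0.6],[-39,-460,110],0],[[0,0,-0.6],[-39,-460,110],0],[[0,0,-0.6],[-39,-460,110],0],[[0,0,-0.6],[-39,-460,110],0]]' >/dev/null
python3 -c "
from g import *
rel([*BR,.15],down(19.3))"
```

```text
t 1.6 eef [0.536  0.07   0.2008] turn [ 0.     0.    -0.003] (0.2 deg) shift [ 108.9 -190.1   50.8] |d| 224.9 F [0.8 0.2 0. ] w 0.0851
```

```bash
python3 -m crank '[[[0,0,0],[109,-190,51],0],[[0,0,0],[109,-190,51],0],[[0,0,0],[109,-190,51],0],[[0,0,0],[109,-190,51],0],[[0,0,0],[109,-190,51],0]]' >/dev/null
python3 - <<'E'
from g import *
import cv2
rel([*BR,.055],down(19.3))
s=snapshot('scene');np.savez('s1.npz',**s);cv2.imwrite('pics/s1.png',cv2.resize(s['image'][170:290,240:400,::-1],None,fx=5,fy=5,interpolation=cv2.INTER_CUBIC))
E
```

```text
t 2.1 eef [0.5758 0.2886 0.149 ] turn [-0.003  0.001  0.   ] (0.2 deg) shift [-0.2  3.7 94. ] |d| 94.1 F [-0.4  0.4 -0.1] w 0.0852
```

View pics/s1.png

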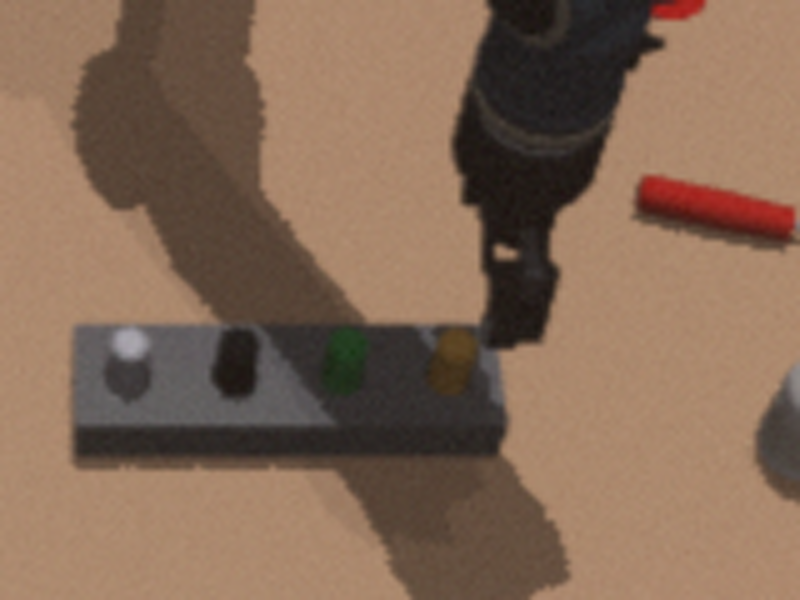

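The picture shows the gripper tips around crop (518,340) and the brass top at (452,345). I'll check that by projecting the TCP.

Run:
```python
from g import *
s=dict(np.load('s1.npz'))
def pj(p):
    c=np.linalg.inv(s['pose'])@np.r_[p,1];u=s['mtx']@c[:3];return (u[:2]/u[2]-[240,170])*5
o,r,e=cur();print('tcp',pj(e));
for sx in(-.05,.05):print('finger',pj(e+r.apply([sx,0,-.013])))
print('brass',pj([*BR,.08]));rel([*BR,.1],down(19.3))
```

```text
tcp [487.05809613 282.22874062]
finger [480.50714406 195.95981724]
finger [501.36084074 348.3101355 ]
brass [457.0482551  340.24974421]
t 2.15 eef [0.5753 0.2918 0.1486] turn [-0.006  0.001  0.003] (0.4 deg) shift [-0.9  6.8 48.5] |d| 49.0 F [ 0.4  3.  -0.1] w 0.0852
```

```bash
python3 -m crank '[[[0,0,0],[0,0,0],0],[[0,0,0],[0,0,0],0],[[0,0,0],[0,0,0],0],[[0,0,0],[0,0,0],0],[[0,0,0],[0,0,0],0]]' >/dev/null
python3 - <<'E'
from g import *
import cv2
rel([*BR,.1],down(19.3))
s=snapshot('scene')
def pj(p):
    c=np.linalg.inv(s['pose'])@np.r_[p,1];u=s['mtx']@c[:3];return (u[:2]/u[2]-[240,170])*5
o,r,e=cur()
im=cv2.resize(s['image'][170:290,240:400,::-1],None,fx=5,fy=5,interpolation=cv2.INTER_CUBIC)
for sx in(-.057,-.043,.043,.057):
  for sy in (-.011,.011): cv2.circle(im,tuple(int(v) for v in pj(e+r.apply([sx,sy,-.013]))),3,(0,255,255),-1)
cv2.circle(im,tuple(int(v) for v in pj([*BR,.08])),3,(255,0,255),-1)
cv2.imwrite('pics/s2.png',im)
E
```

```text
t 2.65 eef [0.5777 0.2825 0.1509] turn [ 0.001 -0.001 -0.006] (0.4 deg) shift [-0.1 -3.1 50.9] |d| 51.0 F [ 0.1 -0.3 -1.1] w 0.0853
```

View pics/s2.png

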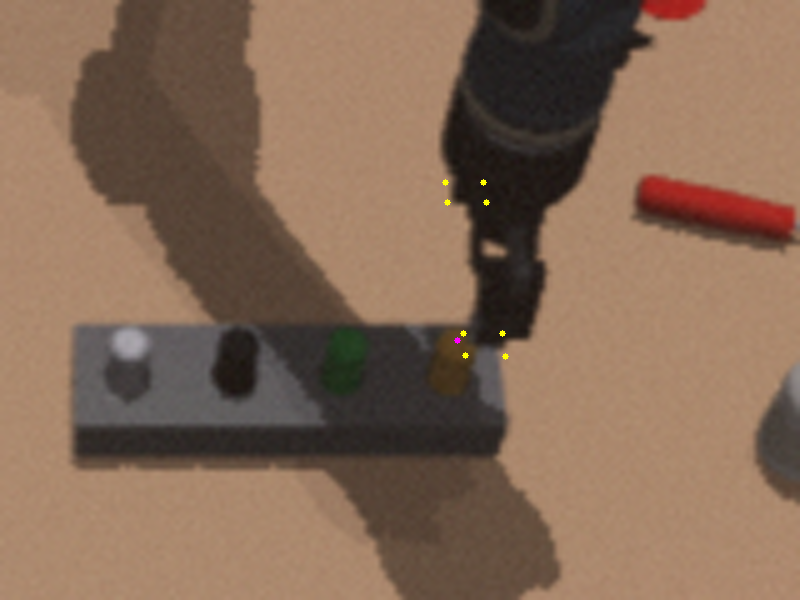

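```bash
python3 -m crank '[[[0,0,0],[0,-3,0],0],[[0,0,0],[0,-3,0],0],[[0,0,0],[0,-3,0],0],[[0,0,0],[0,-3,0],0],[[0,0,0],[0,-3,0],0]]' >/dev/null
python3 - <<'E'
from g import *
import cv2
rel([*BR,.1],down(19.3))
for n,(x0,y0,w,h,k) in dict(scene=(240,170,160,120,5),top=(150,120,100,75,8)).items():
    o,r,e=cur()
    s=snapshot(n)
    def pj(p):
        c=np.linalg.inv(s['pose'])@np.r_[p,1];u=s['mtx']@c[:3];return (u[:2]/u[2]-[x0,y0]+.5)*k
    im=cv2.resize(s['image'][y0:y0+h,x0:x0+w,::-1],None,fx=k,fy=k,interpolation=cv2.INTER_CUBIC)
    for sx in(-.057,-.043,.043,.057):
      for sy in (-.011,.011): cv2.circle(im,tuple(int(v) for v in pj(e+r.apply([sx,sy,-.013]))),3,(0,255,255),-1)
    cv2.circle(im,tuple(int(v) for v in pj([*BR,.08])),3,(255,0,255),-1)
    cv2.imwrite(f'pics/s3{n}.png',im)
    rel([*BR,.1],down(19.3))
E
```

```text
t 3.2 eef [0.5763 0.2864 0.1504] turn [ 0.     0.    -0.005] (0.3 deg) shift [-0.1  1.2 50.4] |d| 50.4 F [-0.9 -0.3  0.6] w 0.0855
t 3.25 eef [0.5763 0.2865 0.1505] turn [ 0.    -0.    -0.005] (0.3 deg) shift [-0.1  1.2 50.5] |d| 50.5 F [ 0.5 -0.4 -0.1] w 0.085
t 3.3 eef [0.5763 0.2864 0.1504] turn [ 0.    -0.    -0.005] (0.3 deg) shift [-0.1  1.1 50.4] |d| 50.5 F [-0.3 -0.  -0.6] w 0.0851
```

View pics/s3scene.png

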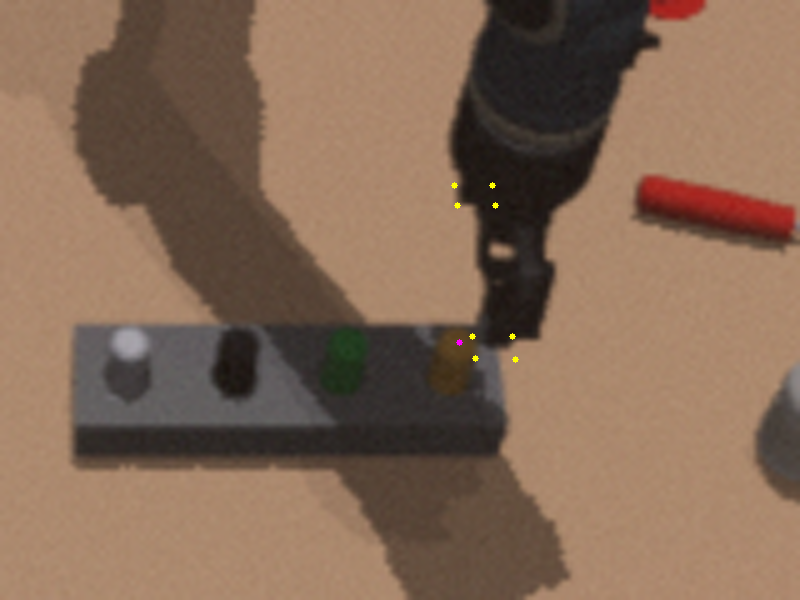

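View pics/s3top.png

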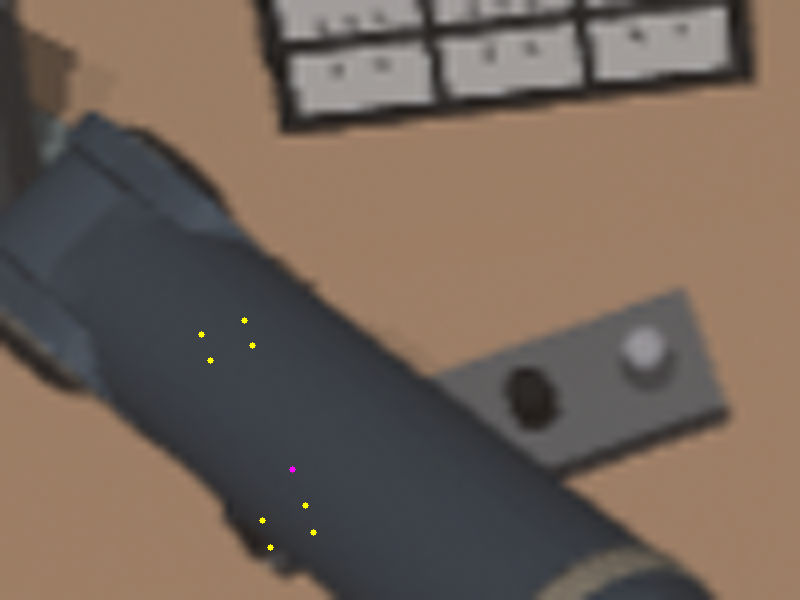

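Settled TCP is (0.5763, 0.2864). In the scene crop the near finger spans x 485–540 and sits slightly right of and above the predicted dots (472–515). I'll descend part way and compare again with less parallax.

```bash
python3 -m crank '[[[0,0,0],[0,1,15],0],[[0,0,0],[0,1,30],0],[[0,0,0],[0,1,45],0],[[0,0,0],[0,1,56],0],[[0,0,0],[0,1,56],0]]' >/dev/null
cat > look.py <<'E'
from g import *
import cv2
def look(name,tag,x0,y0,w,h,k,pts=()):
    s=snapshot(name)
    def pj(p):
        c=np.linalg.inv(s['pose'])@np.r_[p,1];u=s['mtx']@c[:3];return (u[:2]/u[2]-[x0,y0]+.5)*k
    im=cv2.resize(s['image'][y0:y0+h,x0:x0+w,::-1],None,fx=k,fy=k,interpolation=cv2.INTER_CUBIC)
    for p in pts: cv2.circle(im,tuple(int(v) for v in pj(p)),2,(0,255,255),-1)
    cv2.imwrite(f'pics/{tag}.png',im); np.savez(tag+'.npz',**s)
E
python3 - <<'E'
from look import *
rel([*BR,.055],down(19.3))
o,r,e=cur()
look('scene','s4',290,190,80,60,10,[e+r.apply([x,y,-.013]) for x in(-.043,.043,.057) for y in (-.011,.011)]+[[*BR,.08]])
E
```

```text
t 3.8 eef [0.5753 0.2846 0.0917] turn [ 0.001  0.005 -0.005] (0.4 deg) shift [ 1.7 -0.3 36.7] |d| 36.7 F [0.6 0.1 0.4] w 0.0853
```

View pics/s4.png

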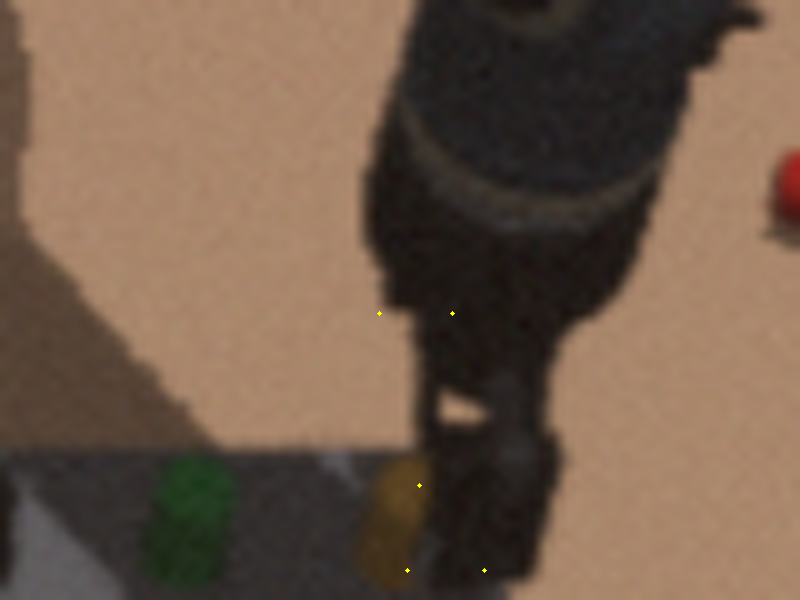

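```bash
for i in 1 2; do python3 -m crank '[[[0,0,0],[0,0,-4],255],[[0,0,0],[0,0,-4],255],[[0,0,0],[0,0,-4],255],[[0,0,0],[0,0,-4],255],[[0,0,0],[0,0,-4],255]]' |tail -1; done
python3 - <<'E'
from look import *
rel([*BR,.055],down(19.3))
o,r,e=cur()
look('scene','s5',290,190,80,60,10,[e,[*BR,.08]])
E
```

```text
gripper_width: 0.0121
gripper_width: -0.0
t 4.85 eef [0.5766 0.2855 0.1024] turn [ 0.     0.    -0.005] (0.3 deg) shift [-0.   0.2 47.4] |d| 47.4 F [ 0.7  0.8 -0.8] w -0.0
```

View pics/s5.png

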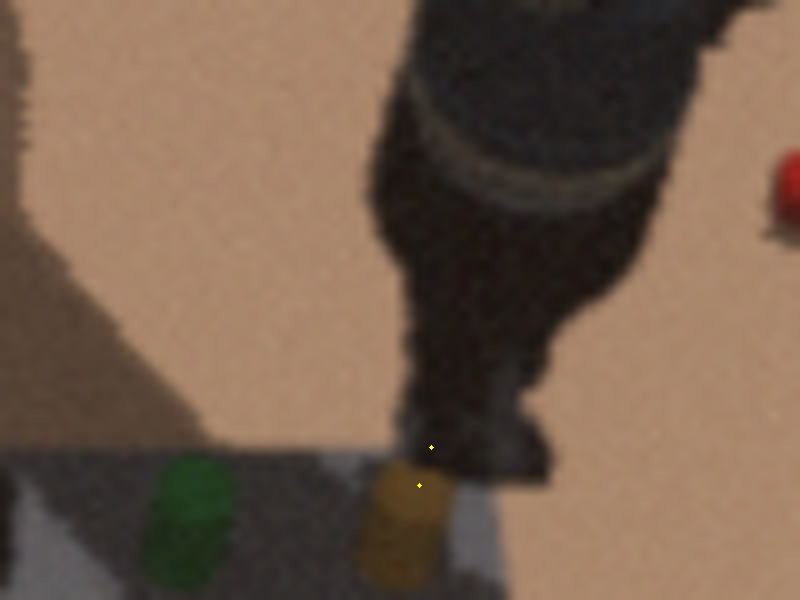

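With the fingers shut, the tips sit at crop (430,455), matching the projected TCP. The brass top at (415,480) matches my estimate too, so the earlier offset was just finger shape. Next I open, descend and grip.

```bash
for i in 1 2; do python3 -m crank '[[[0,0,0],[0,0,0],0],[[0,0,0],[0,0,0],0],[[0,0,0],[0,0,0],0],[[0,0,0],[0,0,0],0],[[0,0,0],[0,0,0],0]]' |tail -1; done
python3 -m crank '[[[0,0,0],[0,0,12],0],[[0,0,0],[0,0,24],0],[[0,0,0],[0,0,36],0],[[0,0,0],[0,0,47],0],[[0,0,0],[0,0,47],0]]' >/dev/null
for i in 1 2; do python3 -m crank '[[[0,0,0],[0,0,0],255],[[0,0,0],[0,0,0],255],[[0,0,0],[0,0,0],255],[[0,0,0],[0,0,0],255],[[0,0,0],[0,0,0],255]]' |tail -4; done
python3 -c "
from g import *
rel([*BR,.055],down(19.3))"
```

```text
gripper_width: 0.0726
gripper_width: 0.0854
eef_pos: [0.5769, 0.2857, 0.0562]
orientation: [-0.0, 0.986, 0.165, 0.0]
wrist_force: [-0.7, -0.5, 3.3]
gripper_width: 0.022
eef_pos: [0.5769, 0.2857, 0.0562]
orientation: [-0.0, 0.986, 0.165, 0.0]
wrist_force: [-0.5, -0.5, 5.5]
gripper_width: 0.0222
t 7.4 eef [0.5769 0.2857 0.0562] turn [ 0.    -0.001 -0.005] (0.3 deg) shift [-0.4  0.3  1.2] |d| 1.3 F [-0.5 -0.5  5.5] w 0.0222
```

```bash
python3 -m crank '[[[0,0,0],[0,0,-5],255],[[0,0,0],[0,0,-15],255],[[0,0,0],[0,0,-35],255],[[0,0,0],[0,0,-65],255],[[0,0,0],[0,0,-95],255]]' |tail -4
python3 -c "
from g import *
from look import look
rel([.577,.285,.33],down(19.3));rel(tube(.12),tubeR());look('scene','s6',240,120,160,120,5)"
```

```text
eef_pos: [0.5761, 0.2851, 0.1511]
orientation: [0.0, 0.986, 0.165, -0.001]
wrist_force: [0.8, -0.4, -2.3]
gripper_width: 0.0216
t 7.9 eef [0.5761 0.2851 0.1511] turn [ 0.     0.002 -0.005] (0.3 deg) shift [   0.5    0.5 -178.9] |d| 178.9 F [ 0.8 -0.4 -2.3] w 0.0216
t 7.9 eef [0.5761 0.2851 0.1511] turn [-0.052  0.453  0.227] (29.2 deg) shift [-106.5  400.2 -171.6] |d| 448.3 F [ 0.8 -0.4 -2.3] w 0.0216
```

View pics/s6.png

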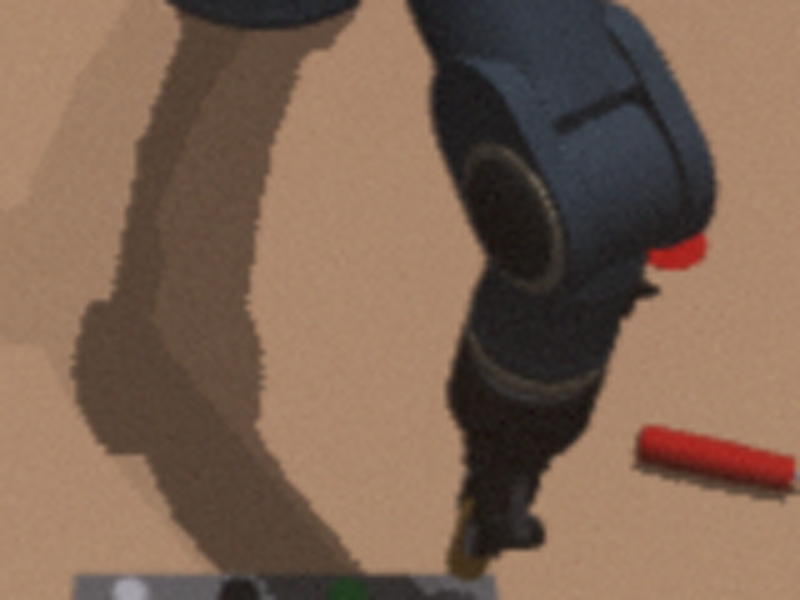

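The brass is held below the fingers at crop (468,550), and its hole is empty. Next: up, then across with the tilt.

```bash
python3 -m crank '[[[0,0,0],[0,30,-40],255],[[0,0,0],[0,60,-80],255],[[0,0,0],[0,80,-120],255],[[0,0,0],[-10,110,-150],255],[[0,0,0],[-20,140,-180],255]]' >/dev/null
python3 -c "
from g import *
rel(tube(.12),tubeR())"
```

```text
t 8.45 eef [0.603  0.1459 0.3319] turn [-0.053  0.451  0.228] (29.1 deg) shift [-86.5 259.7   9. ] |d| 273.9 F [ 0.1 -0.7 -1.9] w 0.0219
```

```bash
python3 -m crank '[[[-0.01,0.09,0.05],[-15,45,1],255],[[-0.02,0.18,0.1],[-30,90,3],255],[[-0.03,0.27,0.15],[-50,140,5],255],[[-0.04,0.36,0.19],[-65,190,7],255],[[-0.053,0.45,0.228],[-80,230,9],255]]' >/dev/null
python3 -m crank '[[[0,0,0],[0,0,0],255],[[0,0,0],[0,0,0],255],[[0,0,0],[0,0,0],255],[[0,0,0],[0,0,0],255],[[0,0,0],[0,0,0],255]]' >/dev/null
python3 -c "
from g import *
rel(tube(.10),tubeR())"
```

```text
t 9.45 eef [ 0.6031 -0.0949  0.3216] turn [-0.001  0.002  0.002] (0.1 deg) shift [ 0.3 33.1 18.8] |d| 38.0 F [-0.6 -0.6 -1.6] w 0.0221
```

```bash
python3 -m crank '[[[0,0,0],[0,15,0],255],[[0,0,0],[0,28,5],255],[[0,0,0],[0,33,20],255],[[0,0,0],[0,33,35],255],[[0,0,0],[0,33,44],255]]' >/dev/null
python3 -m crank '[[[0,0,0],[0,0,0],255],[[0,0,0],[0,0,0],255],[[0,0,0],[0,0,0],255],[[0,0,0],[0,0,0],255],[[0,0,0],[0,0,0],255]]' >/dev/null
python3 - <<'E'
from look import *
rel(tube(.075),tubeR())
o,r,e=cur()
look('scene','s7',150,160,80,60,10,[e,e+r.apply([0,0,.042]),MO,MO-TZ*.1])
look('top','t7',250,110,80,60,10,[e,e+r.apply([0,0,.042]),MO,MO-TZ*.1])
E
```

```text
t 10.45 eef [ 0.6252 -0.1279  0.2826] turn [ 0.002  0.001 -0.001] (0.1 deg) shift [ 0.6 -2.   0.5] |d| 2.1 F [-0.6  0.3 -1.5] w 0.0219
```

View pics/s7.png

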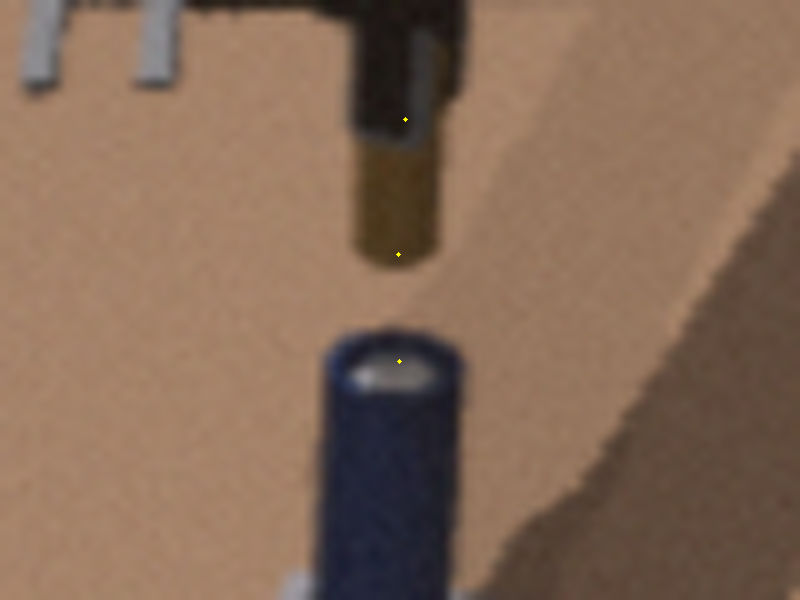

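View pics/t7.png

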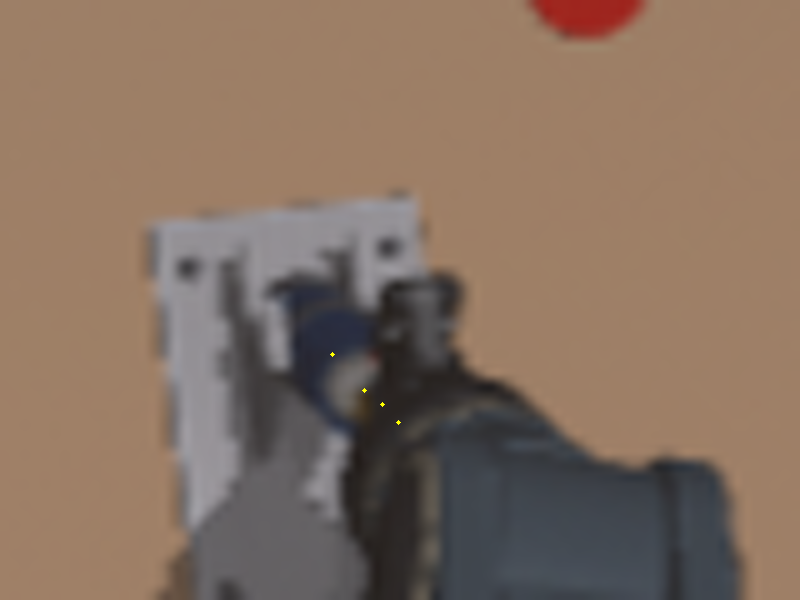

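The scene view shows the brass end at (396,250) and the mouth at (396,363), with the tube axis extrapolating to x≈403 at the brass end. The brass is therefore about 2 mm left, which agrees with the measured pose offset. I'll correct by -2 in y and descend.

```bash
python3 -m crank '[[[0,0,0],[0.5,-2,3],255],[[0,0,0],[0.5,-2,10],255],[[0,0,0],[0.5,-2,16],255],[[0,0,0],[0.5,-2,22],255],[[0,0,0],[0.5,-2,27],255]]'|grep -E 'time|force'
python3 -m crank '[[[0,0,0],[0,0,3],255],[[0,0,0],[0,0,6],255],[[0,0,0],[0,0,9],255],[[0,0,0],[0,0,12],255],[[0,0,0],[0,0,15],255]]'|grep -E 'time|force|wid'
python3 -c "
from look import *
rel(tube(.0),tubeR()); look('scene','s8',150,160,80,60,10)"
```

```text
time: 11.05
wrist_force: [-0.0, -0.4, -2.5]
time: 11.55
wrist_force: [-4.2, -0.9, 3.8]
gripper_width: 0.0219
t 11.55 eef [ 0.644  -0.1242  0.2453] turn [ 0.002  0.    -0.001] (0.1 deg) shift [-0.2 -0.3 33.7] |d| 33.7 F [-4.2 -0.9  3.8] w 0.0219
```

View pics/s8.png

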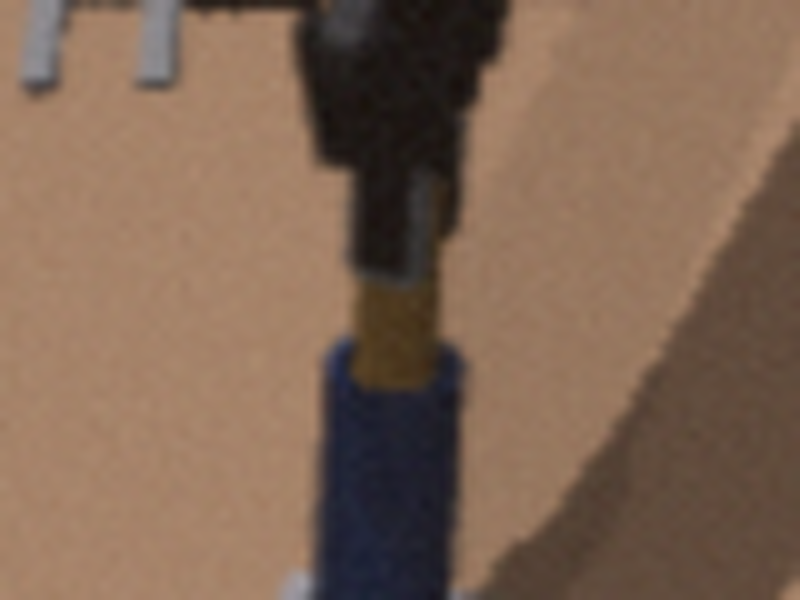

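The brass end is inside the mouth at (396,370) and contact force has begun. I'll push on.

```bash
python3 -m crank '[[[0,0,0],[0,0,3],255],[[0,0,0],[0,0,6],255],[[0,0,0],[0,0,9],255],[[0,0,0],[0,0,12],255],[[0,0,0],[0,0,15],255]]'|grep -E 'time|force|wid'
python3 -m crank '[[[0,0,0],[0,0,3],255],[[0,0,0],[0,0,5],255],[[0,0,0],[0,0,7],255],[[0,0,0],[0,0,9],255],[[0,0,0],[0,0,9],255]]'|grep -E 'time|force|wid'
python3 -c "
from look import *
rel(tube(.0),tubeR()); look('scene','s9',150,160,80,60,10)"
```

```text
time: 12.1
wrist_force: [-4.0, 0.0, 4.2]
gripper_width: 0.0218
time: 12.6
wrist_force: [-0.9, -0.3, 1.8]
gripper_width: 0.0218
t 12.6 eef [ 0.6543 -0.1229  0.2225] turn [ 0.001  0.001 -0.001] (0.1 deg) shift [0.5 0.1 8.6] |d| 8.6 F [-0.9 -0.3  1.8] w 0.0218
```

View pics/s9.png

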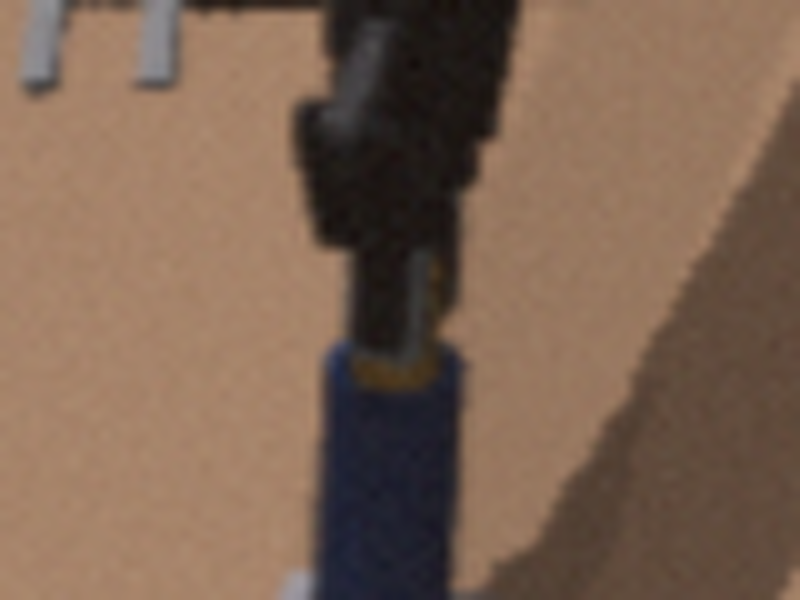

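```bash
python3 -m crank '[[[0,0,0],[0,0,0],100],[[0,0,0],[0,0,0],100],[[0,0,0],[0,0,0],100],[[0,0,0],[0,0,0],100],[[0,0,0],[0,0,0],100]]'|grep -E 'time|force|wid'
python3 -m crank '[[[0,0,0],[0,0,-10],100],[[0,0,0],[0,0,-25],100],[[0,0,0],[0,0,-40],100],[[0,0,0],[0,0,-46],255],[[0,0,0],[0,0,-46],255]]'|grep -E 'time|force|wid'
python3 -m crank '[[[0,0,0],[0,0,0],255],[[0,0,0],[0,0,0],255],[[0,0,0],[0,0,0],255],[[0,0,0],[0,0,0],255],[[0,0,0],[0,0,0],255]]'|grep -E 'time|force|wid'
python3 -c "
from look import *
rel(tube(.003),tubeR()); look('scene','s10',150,160,80,60,10)"
```

```text
time: 13.15
wrist_force: [-0.4, -0.4, -0.0]
gripper_width: 0.0517
time: 13.65
wrist_force: [0.0, 0.5, 0.9]
gripper_width: 0.0233
time: 14.15
wrist_force: [-0.1, 0.5, 0.1]
gripper_width: -0.0
t 14.15 eef [ 0.634  -0.1248  0.2638] turn [ 0.001  0.002 -0.001] (0.1 deg) shift [ 0.8  0.2 51.7] |d| 51.7 F [-0.1  0.5  0.1] w -0.0
```

View pics/s10.png

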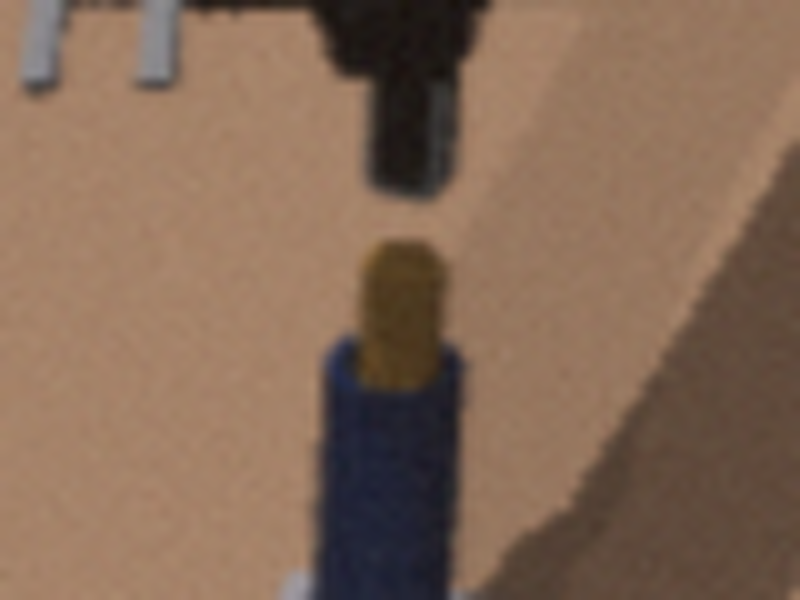

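The brass stands about 33 mm out of the mouth, with its end at (403,250) and the shut fingertips above it at (412,190). I'll push with the shut fingers.

```bash
python3 -m crank '[[[0,0,0],[0.5,0,4],255],[[0,0,0],[0.5,0,9],255],[[0,0,0],[0.5,0,14],255],[[0,0,0],[0.5,0,19],255],[[0,0,0],[0.5,0,23],255]]'|grep -E 'time|force'
python3 -m crank '[[[0,0,0],[0,0,4],255],[[0,0,0],[0,0,8],255],[[0,0,0],[0,0,12],255],[[0,0,0],[0,0,16],255],[[0,0,0],[0,0,20],255]]'|grep -E 'time|force'
python3 -c "
from look import *
rel(tube(.002),tubeR()); look('scene','s11',150,160,80,60,10)"
```

```text
time: 14.7
wrist_force: [-2.2, 0.1, 7.7]
time: 15.2
wrist_force: [-3.2, 0.3, 6.1]
t 15.2 eef [ 0.6542 -0.1231  0.2271] turn [ 0.002 -0.001 -0.001] (0.1 deg) shift [-1.4 -0.2 10.8] |d| 10.8 F [-3.2  0.3  6.1] w 0.0002
```

View pics/s11.png

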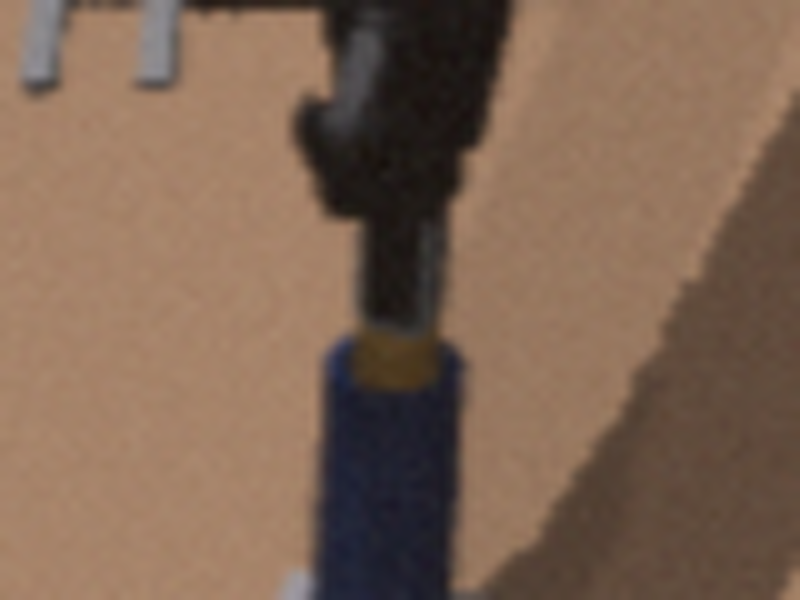

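```bash
python3 -m crank '[[[0,0,0],[-0.5,0,3],255],[[0,0,0],[-0.5,0,6],255],[[0,0,0],[-0.5,0,8],255],[[0,0,0],[-0.5,0,10],255],[[0,0,0],[-0.5,0,10],255]]'|grep -E 'time|force'
python3 -c "
from look import *
rel(tube(.0),tubeR()); look('scene','s12',150,160,80,60,10)"
```

```text
time: 15.75
wrist_force: [-2.1, -0.3, 4.5]
t 15.75 eef [ 0.6581 -0.1227  0.2177] turn [ 0.002 -0.001 -0.001] (0.1 deg) shift [-0.9 -0.1  2.6] |d| 2.7 F [-2.1 -0.3  4.5] w 0.0002
```

View pics/s12.png

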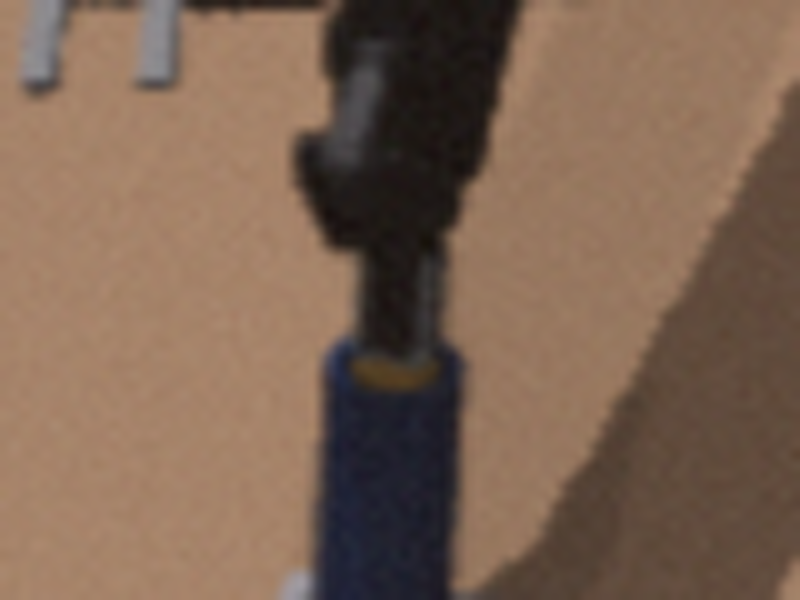

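```bash
python3 -m crank '[[[0,0,0],[0,0,1],255],[[0,0,0],[0,0,2],255],[[0,0,0],[0,0,3],255],[[0,0,0],[0,0,4],255],[[0,0,0],[0,0,4],255]]'|grep -E 'time|force'
python3 -m crank '[[[0,0,0],[0,0,-5],255],[[0,0,0],[0,0,-20],255],[[0,0,0],[0,0,-45],255],[[0,0,0],[0,0,-75],200],[[0,0,0],[0,0,-100],100]]'|grep -E 'time|force'
python3 -c "
from look import *
rel([.60,.0,.30],down(19.3)); look('scene','s13',150,160,80,60,10);rel([*AL,.14],down(19.3));"
```

```text
time: 16.3
wrist_force: [-2.1, -0.2, 6.0]
time: 16.8
wrist_force: [0.5, -0.1, 0.2]
t 16.8 eef [ 0.6146 -0.1267  0.3046] turn [ 0.055 -0.45  -0.232] (29.2 deg) shift [  -3.6 -127.5    3.2] |d| 127.6 F [ 0.5 -0.1  0.2] w 0.0284
t 16.85 eef [ 0.6154 -0.1273  0.3091] turn [ 0.059 -0.456 -0.232] (29.5 deg) shift [ -31.2 -225.9  172. ] |d| 285.6 F [-0.5 -0.2  2.8] w 0.0357
```

View pics/s13.png

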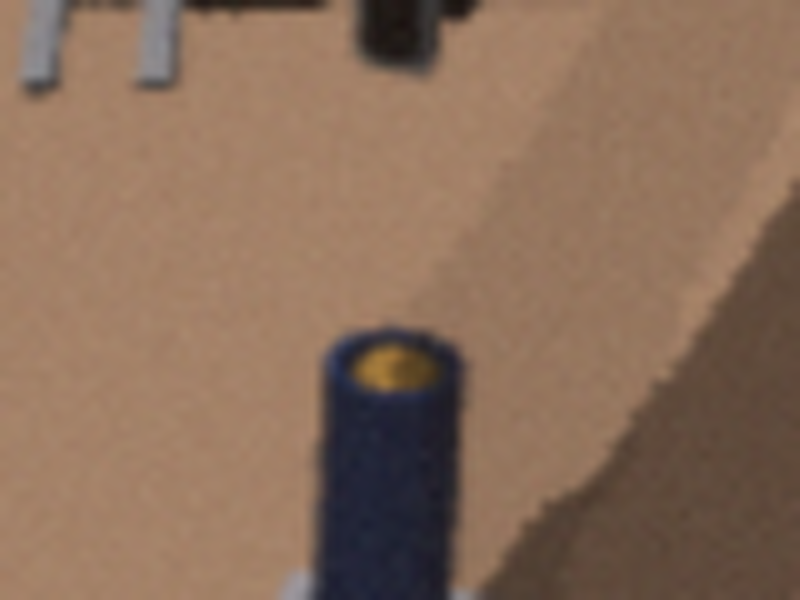

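The brass end is flush in the mouth at (396,368). Next is the aluminium blank.

```bash
python3 -m crank '[[[0.01,-0.09,-0.05],[0,-40,0],0],[[0.02,-0.18,-0.1],[0,-80,0],0],[[0.03,-0.27,-0.14],[-4,-120,3],0],[[0.045,-0.36,-0.19],[-6,-150,10],0],[[0.055,-0.45,-0.232],[-10,-180,20],0]]'|grep -E 'time|force'
python3 -m crank '[[[0,0,0],[0,0,0],0],[[0,0,0],[0,0,0],0],[[0,0,0],[0,0,0],0],[[0,0,0],[0,0,0],0],[[0,0,0],[0,0,0],0]]'|grep -E 'wid'
python3 -c "
from look import *
rel([*AL,.12],down(19.3))"
```

```text
time: 17.35
wrist_force: [0.8, 0.3, -2.2]
gripper_width: 0.0857
t 17.85 eef [0.597  0.0509 0.2809] turn [ 0.    -0.001 -0.003] (0.2 deg) shift [ 58.1 -33.4 161. ] |d| 174.4 F [-0.1 -0.5  0.4] w 0.0857
```

```bash
python3 -m crank '[[[0,0,0],[20,-11,30],0],[[0,0,0],[40,-22,70],0],[[0,0,0],[58,-33,110],0],[[0,0,0],[58,-33,140],0],[[0,0,0],[58,-33,160],0]]'|grep -E 'time|force'
python3 -m crank '[[[0,0,0],[0,0,0],0],[[0,0,0],[0,0,0],0],[[0,0,0],[0,0,0],0],[[0,0,0],[0,0,0],0],[[0,0,0],[0,0,0],0]]'|grep -E 'wid'
python3 -c "
from look import *
rel([*AL,.055],down(19.3));o,r,e=cur();look('scene','s14',230,190,80,60,10,[e,[*AL,.08]])"
```

```text
time: 18.35
wrist_force: [-1.4, -0.3, -0.1]
gripper_width: 0.0855
t 18.85 eef [0.6416 0.1027 0.1217] turn [-0.    -0.002 -0.001] (0.1 deg) shift [-1.1  1.  66.7] |d| 66.8 F [-0.4  0.7  0.1] w 0.0855
```

View pics/s14.png

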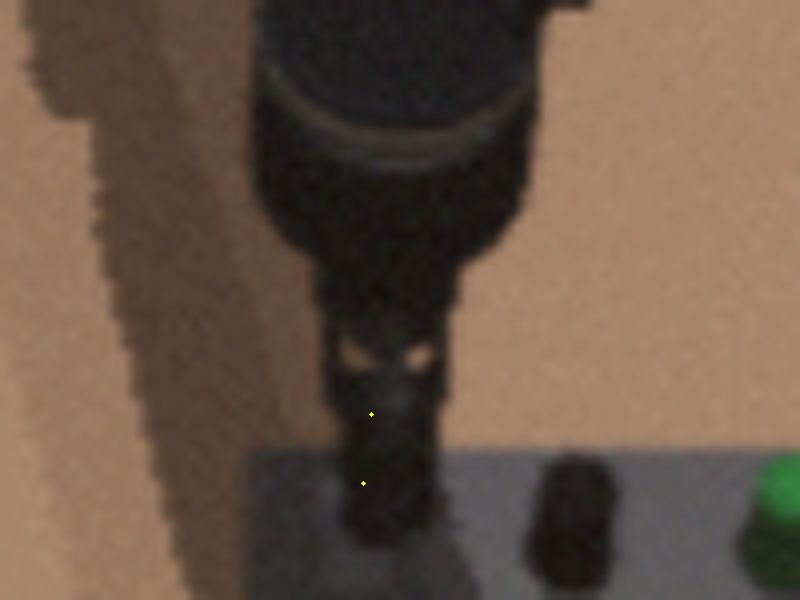

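The near finger at x 345–435 hides the alu, as the predicted positions expect. I'll descend and grip.

```bash
python3 -m crank '[[[0,0,0],[-1,1,15],0],[[0,0,0],[-1,1,30],0],[[0,0,0],[-1,1,45],0],[[0,0,0],[-1,1,60],0],[[0,0,0],[-1,1,66],0]]'|grep -E 'time|force'
for i in 1 2 3; do python3 -m crank '[[[0,0,0],[0,0,0],255],[[0,0,0],[0,0,0],255],[[0,0,0],[0,0,0],255],[[0,0,0],[0,0,0],255],[[0,0,0],[0,0,0],255]]' |tail -4; done
python3 -c "
from g import *
rel([*AL,.055],down(19.3))"
```

```text
time: 19.4
wrist_force: [-1.2, -0.4, 0.2]
eef_pos: [0.641, 0.1017, 0.0554]
orientation: [-0.0, 0.986, 0.167, 0.001]
wrist_force: [-0.2, 0.9, 2.6]
gripper_width: 0.022
eef_pos: [0.641, 0.1017, 0.0554]
orientation: [-0.0, 0.986, 0.167, 0.001]
wrist_force: [0.2, -0.4, 5.4]
gripper_width: 0.0221
eef_pos: [0.641, 0.1018, 0.0554]
orientation: [-0.0, 0.986, 0.167, 0.001]
wrist_force: [0.1, 0.1, 5.5]
gripper_width: 0.0219
t 20.9 eef [0.641  0.1018 0.0554] turn [-0.001 -0.002 -0.001] (0.1 deg) shift [-0.   0.3  0.4] |d| 0.4 F [0.1 0.1 5.5] w 0.0219
```

Lift straight up.

```bash
python3 -m crank '[[[0,0,0],[0,0,-10],255],[[0,0,0],[0,0,-40],255],[[0,0,0],[0,0,-85],255],[[0,0,0],[0,0,-130],255],[[0,0,0],[0,0,-175],255]]' |tail -2
python3 -m crank '[[[0,0,0],[0,0,-45],255],[[0,0,0],[0,0,-90],255],[[0,0,0],[0,0,-95],255],[[0,0,0],[0,0,-95],255],[[0,0,0],[0,0,-95],255]]' |tail -2
python3 -c "
from g import *
rel(tube(.12),tubeR())"
```

```text
wrist_force: [0.4, -0.9, -1.2]
gripper_width: 0.0219
wrist_force: [0.1, 0.0, -0.5]
gripper_width: 0.0218
t 21.9 eef [0.6394 0.1007 0.3227] turn [-0.054  0.455  0.231] (29.4 deg) shift [-1.068e+02  2.048e+02 -1.000e-01] |d| 231.0 F [ 0.1  0.  -0.5] w 0.0218
```

```bash
python3 -m crank '[[[-0.01,0.09,0.05],[-20,35,0],255],[[-0.02,0.18,0.1],[-40,75,0],255],[[-0.03,0.27,0.15],[-60,115,0],255],[[-0.04,0.36,0.19],[-80,155,0],255],[[-0.054,0.455,0.23],[-107,195,0],255]]' >/dev/null
python3 -m crank '[[[0,0,0],[0,0,0],255],[[0,0,0],[0,0,0],255],[[0,0,0],[0,0,0],255],[[0,0,0],[0,0,0],255],[[0,0,0],[0,0,0],255]]' >/dev/null
python3 -c "
from g import *
rel(tube(.075),tubeR())"
```

```text
t 22.9 eef [ 0.6044 -0.116   0.324 ] turn [-0.003 -0.003  0.004] (0.3 deg) shift [-0.2 12.1 46.3] |d| 47.8 F [-0.7 -0.3 -0.9] w 0.0214
```

```bash
python3 -m crank '[[[0,0,0],[0,6,10],255],[[0,0,0],[0,12,20],255],[[0,0,0],[0,12,30],255],[[0,0,0],[0,12,40],255],[[0,0,0],[0,12,46],255]]' >/dev/null
python3 -m crank '[[[0,0,0],[0,0,0],255],[[0,0,0],[0,0,0],255],[[0,0,0],[0,0,0],255],[[0,0,0],[0,0,0],255],[[0,0,0],[0,0,0],255]]' >/dev/null
python3 -c "
from look import *
rel(tube(.075),tubeR());look('scene','s15',150,160,80,60,10)"
```

```text
t 23.9 eef [ 0.6252 -0.1281  0.2834] turn [-0.    -0.004  0.001] (0.2 deg) shift [ 0.3 -2.2  1.2] |d| 2.5 F [-0.5 -0.5 -1.1] w 0.0219
```

View pics/s15.png

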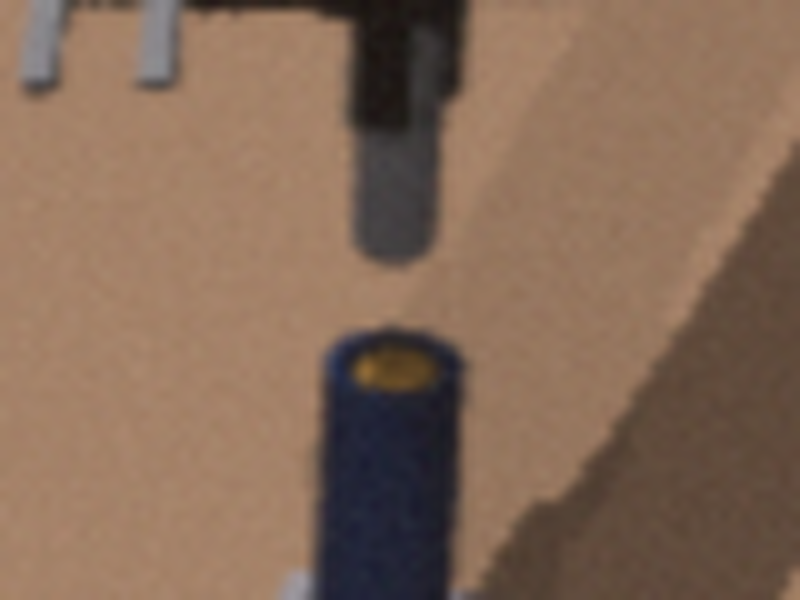

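The alu is held and its end at (396,250) needs the same -2 mm correction as the brass. I'll descend.

```bash
python3 -m crank '[[[0,0,0],[0.3,-2.2,5],255],[[0,0,0],[0.3,-2.2,12],255],[[0,0,0],[0.3,-2.2,19],255],[[0,0,0],[0.3,-2.2,25],255],[[0,0,0],[0.3,-2.2,30],255]]'|grep -E 'time|force'
python3 -m crank '[[[0,0,0],[0,0,3],255],[[0,0,0],[0,0,5],255],[[0,0,0],[0,0,7],255],[[0,0,0],[0,0,9],255],[[0,0,0],[0,0,12],255]]'|grep -E 'time|force|wid'
python3 -c "
from look import *
rel(tube(.0),tubeR()); look('scene','s16',150,160,80,60,10)"
```

```text
time: 24.45
wrist_force: [-0.1, 0.6, 0.2]
time: 24.95
wrist_force: [-3.1, -0.4, 4.5]
gripper_width: 0.0219
t 24.95 eef [ 0.644  -0.1241  0.2463] turn [ 0.    -0.005  0.001] (0.3 deg) shift [-0.8 -0.1 34.5] |d| 34.5 F [-3.1 -0.4  4.5] w 0.0219
```

View pics/s16.png

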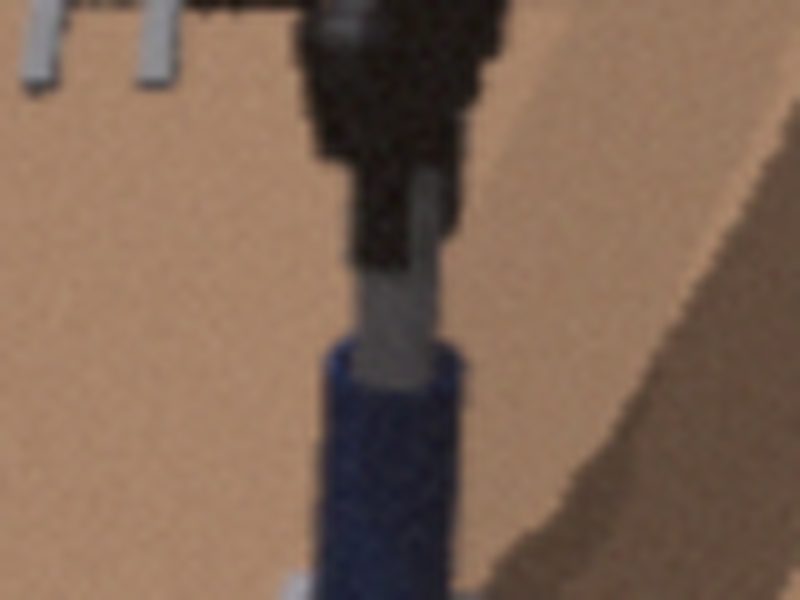

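The alu has entered the mouth at (396,375) and is driving the stack. I'll push on, then release.

```bash
python3 -m crank '[[[0,0,0],[0,0,3],255],[[0,0,0],[0,0,6],255],[[0,0,0],[0,0,9],255],[[0,0,0],[0,0,12],255],[[0,0,0],[0,0,15],255]]'|grep -E 'time|force|wid'
python3 -m crank '[[[0,0,0],[0,0,3],255],[[0,0,0],[0,0,5],255],[[0,0,0],[0,0,7],255],[[0,0,0],[0,0,9],255],[[0,0,0],[0,0,9],255]]'|grep -E 'time|force|wid'
python3 -m crank '[[[0,0,0],[0,0,0],100],[[0,0,0],[0,0,0],100],[[0,0,0],[0,0,0],100],[[0,0,0],[0,0,0],100],[[0,0,0],[0,0,0],100]]'|grep -E 'time|force|wid'
python3 -m crank '[[[0,0,0],[0,0,-10],100],[[0,0,0],[0,0,-25],100],[[0,0,0],[0,0,-40],100],[[0,0,0],[0,0,-46],255],[[0,0,0],[0,0,-46],255]]'|grep -E 'time|force|wid'
python3 -m crank '[[[0,0,0],[0,0,0],255],[[0,0,0],[0,0,0],255],[[0,0,0],[0,0,0],255],[[0,0,0],[0,0,0],255],[[0,0,0],[0,0,0],255]]'|grep -E 'time|force|wid'
python3 -c "
from look import *
rel(tube(.002),tubeR()); look('scene','s17',150,160,80,60,10)"
```

```text
time: 25.5
wrist_force: [-4.2, -0.4, 5.2]
gripper_width: 0.0222
time: 26.0
wrist_force: [-1.9, -0.1, 4.0]
gripper_width: 0.022
time: 26.5
wrist_force: [0.0, 0.2, -0.2]
gripper_width: 0.052
time: 27.0
wrist_force: [0.1, 0.0, 0.3]
gripper_width: 0.0237
time: 27.5
wrist_force: [-0.5, 0.2, 0.8]
gripper_width: -0.0001
t 27.5 eef [ 0.634  -0.1247  0.2648] turn [-0.001 -0.003  0.001] (0.2 deg) shift [ 0.2  0.3 53.5] |d| 53.5 F [-0.5  0.2  0.8] w -0.0001
```

View pics/s17.png

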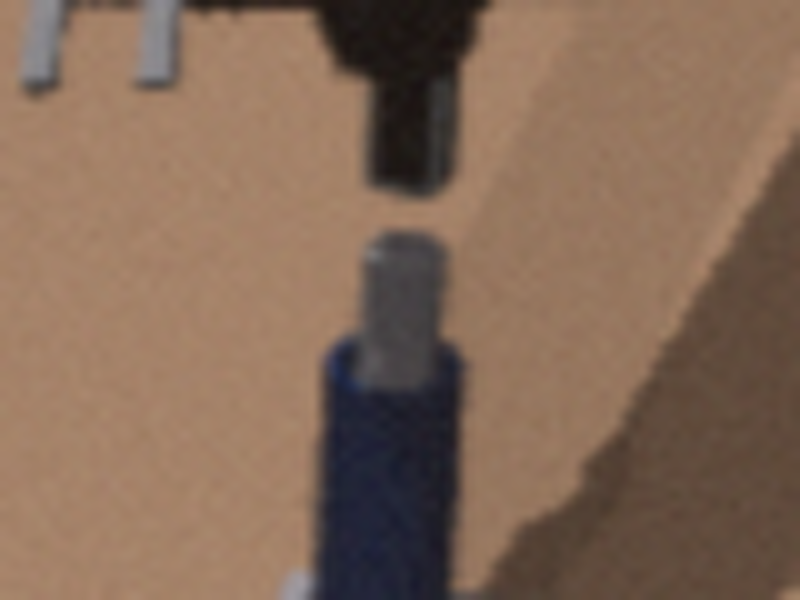

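The alu stands about 35 mm out, with its end at (403,245). I'll push with the shut fingers, going slowly near the stop.

```bash
python3 -m crank '[[[0,0,0],[0,0,4],255],[[0,0,0],[0,0,9],255],[[0,0,0],[0,0,14],255],[[0,0,0],[0,0,19],255],[[0,0,0],[0,0,23],255]]'|grep -E 'time|force'
python3 -m crank '[[[0,0,0],[0,0,4],255],[[0,0,0],[0,0,8],255],[[0,0,0],[0,0,12],255],[[0,0,0],[0,0,16],255],[[0,0,0],[0,0,20],255]]'|grep -E 'time|force'
python3 -m crank '[[[0,0,0],[-0.5,0,2],255],[[0,0,0],[-0.5,0,3],255],[[0,0,0],[-0.5,0,4],255],[[0,0,0],[-0.5,0,5],255],[[0,0,0],[-0.5,0,6],255]]'|grep -E 'time|force'
python3 -c "
from g import *
rel(tube(.0),tubeR())"
```

```text
time: 28.05
wrist_force: [-2.5, 0.2, 7.9]
time: 28.55
wrist_force: [-2.3, 0.3, 8.5]
time: 29.05
wrist_force: [-2.0, -0.5, 8.0]
t 29.05 eef [ 0.657  -0.1228  0.2233] turn [ 0.001 -0.008  0.001] (0.5 deg) shift [-2.3 -0.1  8.1] |d| 8.4 F [-2.  -0.5  8. ] w 0.0001
```

```bash
python3 -m crank '[[[0,0,0],[0,0,1],255],[[0,0,0],[0,0,2],255],[[0,0,0],[0,0,3],255],[[0,0,0],[0,0,4],255],[[0,0,0],[0,0,4],255]]'|grep -E 'time|force'
python3 -c "
from look import *
rel(tube(.0),tubeR()); look('scene','s18',150,160,80,60,10)"
```

```text
time: 29.55
wrist_force: [-1.1, -1.1, 6.3]
t 29.55 eef [ 0.6589 -0.1226  0.2197] turn [ 0.001 -0.009  0.001] (0.5 deg) shift [-2.5 -0.1  4. ] |d| 4.7 F [-1.1 -1.1  6.3] w -0.0001
```

View pics/s18.png

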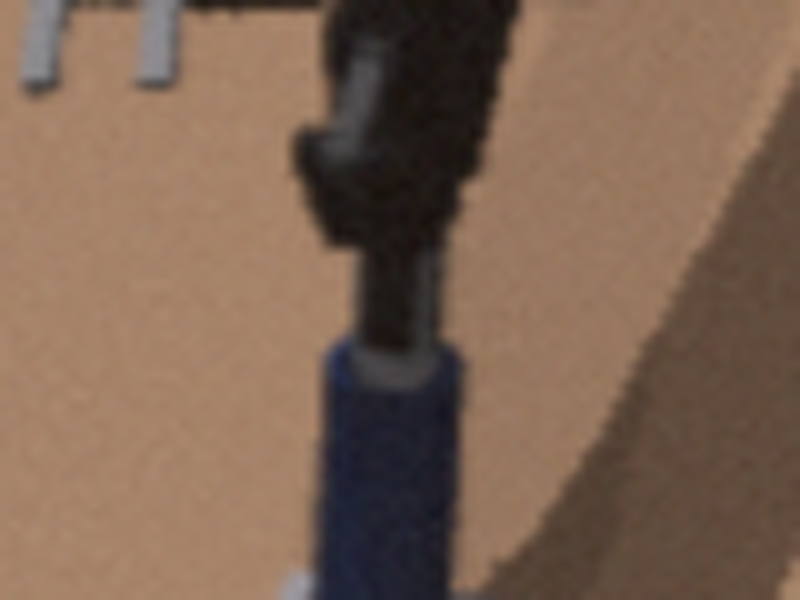

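The alu end is about 4 mm out, with the tips at (395,350) and force about 8 N, so it is not at the stop yet. I'll creep on.

```bash
python3 -m crank '[[[0,0,0],[-1,0,0.5],255],[[0,0,0],[-1,0,1],255],[[0,0,0],[-1,0,1.5],255],[[0,0,0],[-1,0,2],255],[[0,0,0],[-1,0,2.5],255]]'|grep -E 'time|force|eef'
python3 -m crank '[[[0,0,0],[0,0,0.5],255],[[0,0,0],[0,0,1],255],[[0,0,0],[0,0,1.5],255],[[0,0,0],[0,0,2],255],[[0,0,0],[0,0,2],255]]'|grep -E 'time|force|eef'
python3 -c "
from look import *
rel(tube(.0),tubeR()); look('scene','s19',150,160,80,60,10)"
```

```text
time: 30.1
eef_pos: [0.6598, -0.1225, 0.2179]
wrist_force: [-0.9, -0.5, 9.4]
time: 30.6
eef_pos: [0.6613, -0.1227, 0.218]
wrist_force: [-7.2, -0.4, 17.1]
t 30.6 eef [ 0.6613 -0.1227  0.218 ] turn [ 0.002 -0.013  0.002] (0.8 deg) shift [-3.8 -0.4  1.5] |d| 4.1 F [-7.2 -0.4 17.1] w -0.0
```

View pics/s19.png

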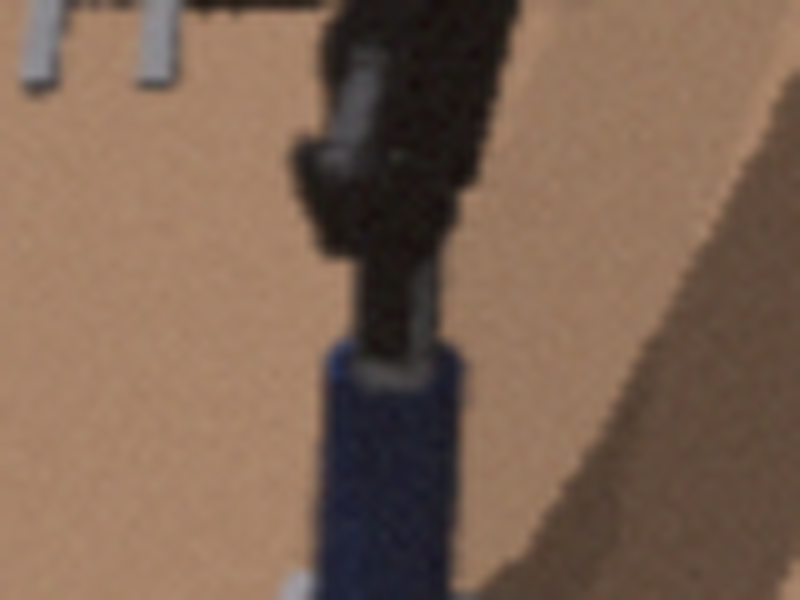

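The force rose to about 18 N with the tips 1.5–2 mm above the mouth, which matches the rigid stop at 2 mm out. I'll retreat and look.

```bash
python3 -m crank '[[[0,0,0],[0,0,-5],255],[[0,0,0],[0,0,-20],255],[[0,0,0],[0,0,-45],255],[[0,0,0],[0,0,-80],255],[[0,0,0],[0,0,-120],255]]'|grep -E 'time|force'
python3 -m crank '[[[0,0,0],[-30,0,-40],255],[[0,0,0],[-80,0,-40],255],[[0,0,0],[-110,0,-40],255],[[0,0,0],[-110,0,-40],255],[[0,0,0],[-110,0,-40],255]]'|grep -E 'time|force'
python3 -c "
from look import *
look('scene','s20',150,160,80,60,10,[MO+TZ*.002]);look('scene','s21',0,0,512,384,1);look('top','t20',250,110,80,60,10,[MO+TZ*.002]);look('top','t21',0,0,512,384,1)"
```

```text
time: 31.15
wrist_force: [0.7, -0.2, 0.1]
time: 31.65
wrist_force: [0.2, -0.7, -0.3]
```

View pics/s20.png

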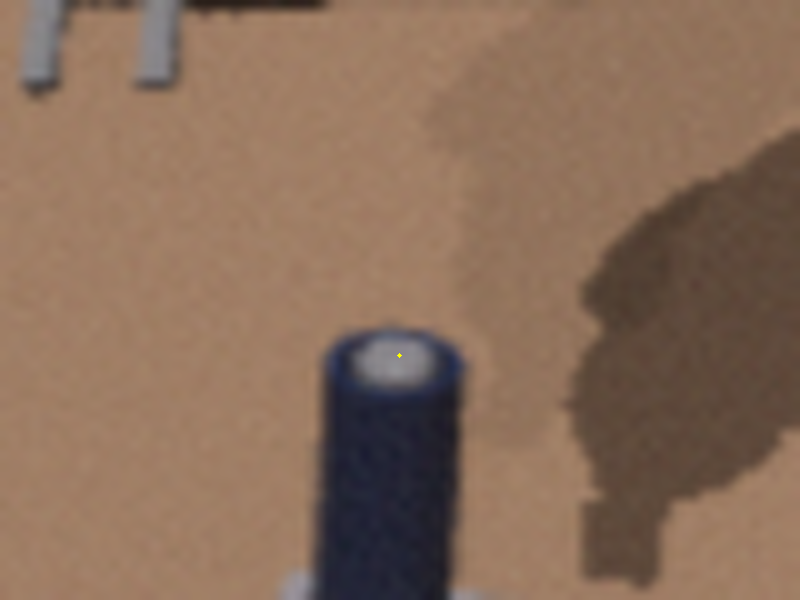

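View pics/t20.png

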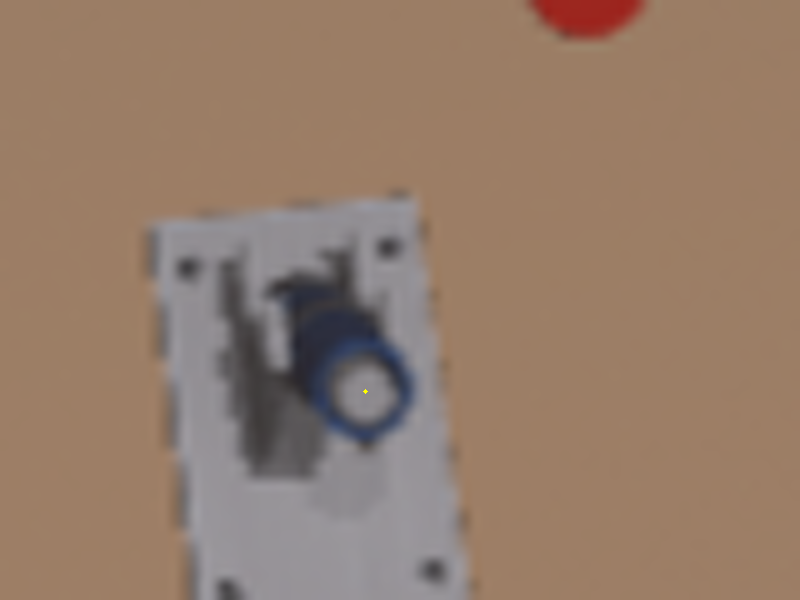

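View pics/s21.png

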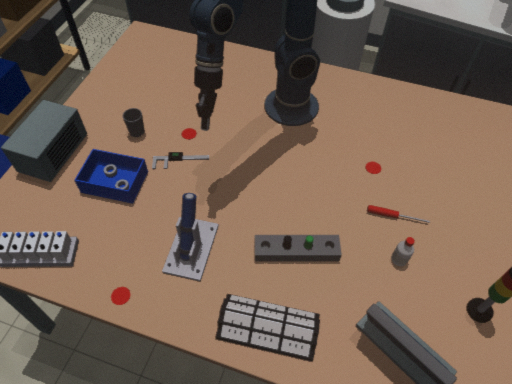

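View pics/t21.png

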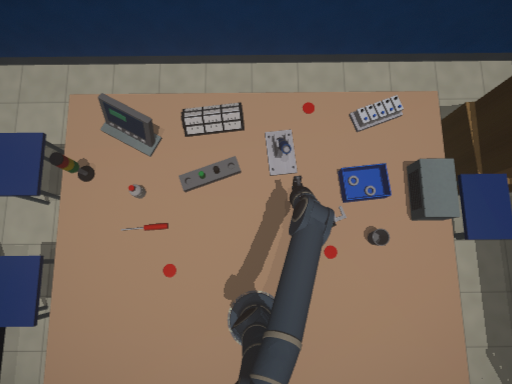

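The alu face at scene (396,360) and top (363,390) is level with the mouth, right on the projected point. Black and green are still in the rack at (287,242) and (309,242), and nothing else has moved. The arm is clear and reads about 0 N. Handing in.

```bash
python3 -m crank '[[[0,0,0],[0,0,0],255],[[0,0,0],[0,0,0],255],[[0,0,0],[0,0,0],255],[[0,0,0],[0,0,0],255],[[0,0,0],[0,0,0],255]]'|grep -E 'time|force'
python3 -c "
from workcell import *
print(finish_job())"
```

```text
time: 32.35
wrist_force: [0.4, -0.4, -0.7]
the job is handed in; nothing more can be done
None
```

The feed tube is refilled and the job was handed in at about 32 s; `finish_job()` gave no verdict. I pushed the brass blank in until its end was level with the mouth, then the aluminium blank behind it. I drove each one in first held in the jaws, then with the shut fingertips, until the stack was home.

- **Stack home:** the pushing force rose from about 8 N to about 18 N with the fingertips 1.5–2 mm above the mouth, which fits the rigid stop with the blank 2 mm out. Both cameras then showed the aluminium end level with the mouth, within about a pixel of where it should be. The depths of the brass and white blanks were not seen directly; they follow from that.
- **Rest of the table:** the black and green blanks are still in the rack, and the screwdriver, bottle and cup look unmoved in the last pictures. The caliper also looks unmoved in the scene view, though the arm partly hid it from the top camera.
- **Arm:** clear of everything, with the wrist force near zero.

Two checks disagreed at first. While the gripper was open above the brass, the near finger appeared several millimetres from where I projected it. With the fingers shut the tips matched, so it was the finger's shape and not a position error. During the final push the tool also drifted about 4 mm sideways from the tube axis, but the final pictures show the aluminium blank properly seated in the mouth.

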